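Ice held ready over the blender jar

TASK

Scoop up at least two ice cubes from the blue bin with the red-handled scoop, lift them over the syrup bottles in their caddy, and finish still holding the loaded scoop steady and level, its pan centred about 2 cm above the mouth of the blender jar and lined up with the jar's longer sides, ready to tip. Handle the ice with the scoop only and leave every cube either in the scoop or in the bin; do not touch the jar or disturb the bottles, and do not tip the ice in or put the scoop down.

Things in the scene. Friction and masses are not known exactly. Their poses are not given: they have to be found in the camera images.
- scoop: steel ice scoop, loose, 0.18 kg, on the counter left of the bin. Origin: centre of the pan's underside; x from handle to open front, z up. Pan 80 mm wide (y), x -40.5 to +38 mm, floor 2.5 mm thick; back wall 34 mm high; side walls 34 mm high to x = 0, then 20 mm high to x = +30 mm. A 20 mm wide neck (x -48.5 to -40.5) rises from the back wall to the grip
- scoop_lip (a point): middle of the scoop's front edge, at scoop (48, 0, 0) mm: a flat lip 1.5 mm thick and 80 mm wide in front of the pan. Slid along the bin's floor (0 to 2 mm above it) into cubes that the far wall holds back, it gets under their bevelled edges and they ride up into the pan; stop when the push reaches about 15 N (rigid jam). Raising the front by 0.1 to 0.25 rad before lifting keeps them in
- scoop_pan (a point): middle of the space inside the scoop's pan, at scoop (0, 0, 20) mm; a cube whose centre is within 60 mm of it counts as in the scoop
- scoop_grip (a point): middle of the scoop's red grip: a level bar along the scoop's x, 68 mm long (scoop x -116.5 to -48.5 mm), 22 mm wide (y), 20 mm tall (z 75 to 95 mm); the point is at scoop (-80, 0, 85) mm. Only air below it, grasp it from above across y
- bin: blue open ice bin, fixed to the counter. Origin: centre of its underside; x is its long axis, pointing away from the robot. Outside 252 x 116 x 60 mm high; inside x -118 to +118 mm, y -50 to +50 mm; flat floor 12 mm above the counter, upright walls 8 mm thick. The cubes start in its far half, the near half is empty (room for the scoop)
- caddy: dark steel bottle caddy, fixed, a tray 300 mm (x) by 76 mm (y), 50 mm high, standing between the bin and the jar, its floor 6 mm thick; origin at the centre of its underside. It holds the three syrup bottles
- jar: clear blender jar with black base and black rim, standing loose on the counter without lid, 0.8 kg. Origin: centre of its underside, x along its longer side. Rim 140 mm (x) by 106 mm (y) outside, 150 mm high; a black handle on the -y side reaches y = -91 mm
- jar_mouth (a point): centre of the jar's mouth in the plane of the rim's top, 150 mm above the jar's underside; the opening is 128 mm (x) by 94 mm (y); axes as the jar's
- syrup_amber: amber syrup bottle, round, 56 mm wide and 165 mm tall with a black cap, loose, 0.35 kg; stands in the caddy, cap about 171 mm above the counter; origin at the centre of its underside
- syrup_green: green syrup bottle, round, 56 mm wide and 165 mm tall with a black cap, loose, 0.35 kg; stands in the caddy, cap about 171 mm above the counter; origin at the centre of its underside
- syrup_red: dark red syrup bottle, round, 56 mm wide and 165 mm tall with a black cap, loose, 0.35 kg; stands in the caddy, cap about 171 mm above the counter; origin at the centre of its underside
- ice0: one of six identical loose ice cubes, pale blue-white, 24 mm a side with 5 mm bevelled edges, 13 g, slippery (friction about 0.2: they slide off a scoop that dips its front by 0.15 rad); origin at the cube's centre. At the start all six lie flat on the bin's floor, none touching, all at bin x > -10 mm
- ice1: one of six identical loose ice cubes, pale blue-white, 24 mm a side with 5 mm bevelled edges, 13 g, slippery (friction about 0.2: they slide off a scoop that dips its front by 0.15 rad); origin at the cube's centre. At the start all six lie flat on the bin's floor, none touching, all at bin x > -10 mm
- ice2: one of six identical loose ice cubes, pale blue-white, 24 mm a side with 5 mm bevelled edges, 13 g, slippery (friction about 0.2: they slide off a scoop that dips its front by 0.15 rad); origin at the cube's centre. At the start all six lie flat on the bin's floor, none touching, all at bin x > -10 mm
- ice3: one of six identical loose ice cubes, pale blue-white, 24 mm a side with 5 mm bevelled edges, 13 g, slippery (friction about 0.2: they slide off a scoop that dips its front by 0.15 rad); origin at the cube's centre. At the start all six lie flat on the bin's floor, none touching, all at bin x > -10 mm
- ice4: one of six identical loose ice cubes, pale blue-white, 24 mm a side with 5 mm bevelled edges, 13 g, slippery (friction about 0.2: they slide off a scoop that dips its front by 0.15 rad); origin at the cube's centre. At the start all six lie flat on the bin's floor, none touching, all at bin x > -10 mm
- ice5: one of six identical loose ice cubes, pale blue-white, 24 mm a side with 5 mm bevelled edges, 13 g, slippery (friction about 0.2: they slide off a scoop that dips its front by 0.15 rad); origin at the cube's centre. At the start all six lie flat on the bin's floor, none touching, all at bin x > -10 mm

How it is judged:
On the way, in this order (a step that is already met when the one before it is completed fails the run):
1. the scoop, carrying at least two cubes, is lifted clear of the bin's floor (((distance between ice0 and scoop_pan below 0.06 m and distance between any of ice1, ice2, ice3, ice4, ice5 and scoop_pan below 0.06 m) or (distance between ice1 and scoop_pan below 0.06 m and distance between any of ice2, ice3, ice4, ice5 and scoop_pan below 0.06 m) or (distance between ice2 and scoop_pan below 0.06 m and distance between any of ice3, ice4, ice5 and scoop_pan below 0.06 m) or (distance between ice3 and scoop_pan below 0.06 m and distance between any of ice4, ice5 and scoop_pan below 0.06 m) or (distance between ice4 and scoop_pan below 0.06 m and distance between ice5 and scoop_pan below 0.06 m)) and z of scoop in the frame of bin above 0.085 m), for 0.2 s.
2. the loaded scoop passes above the bottle caddy, higher than the bottles (((distance between ice0 and scoop_pan below 0.06 m and distance between any of ice1, ice2, ice3, ice4, ice5 and scoop_pan below 0.06 m) or (distance between ice1 and scoop_pan below 0.06 m and distance between any of ice2, ice3, ice4, ice5 and scoop_pan below 0.06 m) or (distance between ice2 and scoop_pan below 0.06 m and distance between any of ice3, ice4, ice5 and scoop_pan below 0.06 m) or (distance between ice3 and scoop_pan below 0.06 m and distance between any of ice4, ice5 and scoop_pan below 0.06 m) or (distance between ice4 and scoop_pan below 0.06 m and distance between ice5 and scoop_pan below 0.06 m)) and y of scoop in the frame of caddy between -0.06 and 0.06 m and x of scoop in the frame of caddy between -0.17 and 0.17 m and height (world z) of scoop above 0.172 m), for 0.03 s.
At the end, for the whole second after the job is handed in: Fingers hold the scoop still, level within 0.25 rad, 2+ cubes in it; pan centre 5 to 40 mm above the rim, within 20 mm along and 15 mm across of the mouth centre, axes within 0.17 rad; jar untouched, bottles upright, every cube in scoop or bin (((distance between ice0 and scoop_pan below 0.06 m and distance between any of ice1, ice2, ice3, ice4, ice5 and scoop_pan below 0.06 m) or (distance between ice1 and scoop_pan below 0.06 m and distance between any of ice2, ice3, ice4, ice5 and scoop_pan below 0.06 m) or (distance between ice2 and scoop_pan below 0.06 m and distance between any of ice3, ice4, ice5 and scoop_pan below 0.06 m) or (distance between ice3 and scoop_pan below 0.06 m and distance between any of ice4, ice5 and scoop_pan below 0.06 m) or (distance between ice4 and scoop_pan below 0.06 m and distance between ice5 and scoop_pan below 0.06 m)) and (distance between ice0 and scoop_pan below 0.06 m or horizontal distance between ice0 and bin below 0.128 m) and (distance between ice1 and scoop_pan below 0.06 m or horizontal distance between ice1 and bin below 0.128 m) and (distance between ice2 and scoop_pan below 0.06 m or horizontal distance between ice2 and bin below 0.128 m) and (distance between ice3 and scoop_pan below 0.06 m or horizontal distance between ice3 and bin below 0.128 m) and (distance between ice4 and scoop_pan below 0.06 m or horizontal distance between ice4 and bin below 0.128 m) and (distance between ice5 and scoop_pan below 0.06 m or horizontal distance between ice5 and bin below 0.128 m) and x of scoop in the frame of jar_mouth between -0.02 and 0.02 m and y of scoop in the frame of jar_mouth between -0.015 and 0.015 m and z of scoop in the frame of jar_mouth between 0.005 and 0.04 m and angle between the x axis of scoop and the x axis of jar, either way round below 0.17 rad and angle between scoop's own z axis and vertical below 0.25 rad and contact force between each of scoop, the arm and jar below 0.05 N and contact force between the fingers and scoop above 1 N and linear speed of scoop below 0.02 m/s and angle between jar's own z axis and vertical below 0.05 rad and angle between each of syrup_amber, syrup_green, syrup_red's own z axis and vertical below 0.1 rad); the arm keeps its last pose, push and grip.
It fails at once if the scoop or the arm touches the jar, or the jar is moved (contact force between any of scoop, the arm, the fingers and jar above 0.5 N or distance of jar from where it was at the start of the episode above 0.01 m).
It fails at once if a bottle is pushed or tipped (distance of any of syrup_amber, syrup_green, syrup_red from where it was at the start of the episode above 0.012 m or angle between any of syrup_amber, syrup_green, syrup_red's own z axis and vertical above 0.15 rad).
It fails at once if a cube is spilled onto the counter (height (world z) of any of ice0, ice1, ice2, ice3, ice4, ice5 below 0.016 m).
It fails at once if the fingers touch the ice (contact force between the fingers and ice0 above 0.5 N or contact force between the fingers and ice1 above 0.5 N or contact force between the fingers and ice2 above 0.5 N or contact force between the fingers and ice3 above 0.5 N or contact force between the fingers and ice4 above 0.5 N or contact force between the fingers and ice5 above 0.5 N).
It also fails if it takes over 51 s, if anything falls off the work surface, if the arm or the gripper's body presses on something with over 40 N, if the wrist force passes 120 N, or if a joint passes its speed limit or range.

ROBOT

A 7-joint arm with a two-finger parallel gripper is mounted at the origin on the work surface. World frame = base frame: x ahead of the robot, y to its left, z up, the work surface at z = 0. Lengths are in m, angles in rad, forces in N, time in s.
With the tool pointing down it reaches from about 0.4 to 0.875 m from the base axis. Payload 19.3 kg.
Tool frame: the origin (TCP) lies on the centre line of the jaws, within the pads' length; the fingertips stand 25 mm ahead of it and the grasp point (between the pads) lies 6 mm ahead of it; z points along the fingers, y is the line along which they close (so a half turn about z gives the same grasp; the last joint's range is limited). The gripper opens to 85 mm and grips with 20 to 120 N. Pads are 22 mm wide; open, the fingers measure 114 mm over their backs; the gripper's body (76 mm by 85 mm) begins 54 mm behind the grasp point. The pads swing forward as they close: fully open they stand 13 mm farther back than shut.
Start: joints at [-1.207, 0.521, -0.036, 1.599, 0.021, 1.021, -0.113], TCP at [0.263, 0.567, 0.256] pointing down, gripper open.
Joint ranges: [-2.91, 2.91], [-0.3, 2.13], [-1.5, 1.42], [0.17, 2.43], [-1.26, 4.41], [0.16, 1.93], [-2.52, 2.52]. Speed limits (rad/s): [1.89, 1.89, 2.39, 2.39, 3.01, 3.01, 3.01].

INTERFACE

Orientations are given as [roll, pitch, yaw] about the fixed x, y, z axes, in that order (R = Rz(yaw) Ry(pitch) Rx(roll)).
In Python, from rig import get_obs, grab_frame, camera_info, finish_job, spot_in, pinpoint gives the robot as it stands. The module is installed in compiled form; this text tells all that it offers.
- The arm moves only by the tool jog_arm, never from a script. Its argument "deltas" is a list of rows, each an object with "slide": the shift along the world's x, y, z in fractions of the full range, 1 being 75 cm, a list of three; "roll": the turn about the world's z in parts of the range, where 1.0 means pi rad; "grip": the finger opening in cm, from 0 to 8.54. A call has exactly 5 rows; each row is the pose to reach, as a shift and turn from the pose commanded when the call began; what a row does not reach only later rows make up. A row lasts 1/8 s, in which the tool goes at most 62.5 mm and 10.7 degrees, less where a joint would pass 70% of its speed; a pose out of reach is approached as far as the arm can. A call with a gripper value outside its range is refused whole. The fingers move at their own pace and stop on an object; the grip force is fixed at half the most. Time passes only in rows, so rows that repeat a pose let the fingers close, or fill a call up. It gives the time, the measured TCP pose, the force, the opening and the grip force at its end, in the units of the state.
- get_obs(): the state, without advancing time (a new reading comes with each control period).
- grab_frame(name): name is "scene" or "side" or "wrist"; returns (picture, depth): 480x640x3 uint8, blue, green, red; 480x640 float32, m along the optical axis (not along the pixel's ray), 0 where there is no reading.
- camera_info(name): a dict with "fx", "fy", "cx", "cy" (pixels), "rvec" (rotation vector, rad) and "tvec" (3), from world to camera coordinates, as OpenCV has them. Camera axes: x right, y down, z forward; pixel columns grow to the right and rows downward; lengths in m; the calibration is good to about 2 mm. A picture is of the moment at which its call begins: read the wrist's pose just before it. camera_info takes no time and is no camera call; for the wrist camera it gives the pose at the moment of the call.
- finish_job(): hands the job in; it is judged then, once.
Trained networks look in the newest picture that a camera, given by its name, has taken for a name from the list of things; names that differ only in an ending like _2 or _b are one class to them, and where a whole thing is asked for, a point or a joint stands for the part that bears it (a point fixed in the world has none). Each returns a list of dicts, best first, with "score" (0 to 1); they miss things now and then, are a little off and sometimes report something else, mostly with a low value. They report only what shows in the picture. A call takes as long as a camera call.
- spot_in(label, camera): "bbox" ([left, top, right, bottom] in pixels, round what is visible of it).
- pinpoint(label, camera): "position" ([column, row] in pixels: a listed point, or the origin of a listed thing).
The state is a dict: "time": time; "joint_positions": joint angles; "dq": joint speeds; "joint_efforts": joint torques, N m; "position": TCP position; "eef_rot": TCP orientation; "wrist_force": force on the tool from outside, world axes, zero at the start; "wrist_torque": the same for the moment, N m; "width": opening from 0.0 (shut) to 1.0 (fully open); "grip_force": force on a finger pad.
Only numpy, scipy, OpenCV 4.12 (cv2) and the standard library are available. Lean on these libraries where they do the work, as an engineer would, in place of code of your own. Each camera call takes 0.05 s, during which the arm holds its last target. There are 200 camera calls.

## Working session

There is one attempt and no reset: what is moved stays moved. The work goes in short steps, Python scripts to look and compute and a tool call to move; the robot and the scene stay as the last step left them, time stands still between calls to the robot, and variables do not carry over. Pictures are saved under pics/ and viewed, at most 10 in all, crops included, and the job is handed in when it is done.

Besides the shell and the picture viewer there is one more tool, called after "Call:" by a JSON object that holds its "method" and its "body", one argument or row to a line. jog_arm: Moves the arm, as the interface text tells. Its arguments: {"type":"object","properties":{"deltas":{"type":"array"}},"required":["deltas"]}

```bash
mkdir -p pics
cat > h.py <<'E'
import numpy as np, cv2
from rig import *
def cam(n):
    c=camera_info(n); R=cv2.Rodrigues(np.array(c["rvec"],float))[0]; return c,R,np.array(c["tvec"],float).ravel()
def cloud(n,d):
    c,R,t=cam(n); v,u=np.mgrid[:480,:640]
    P=np.stack([(u-c["cx"])/c["fx"]*d,(v-c["cy"])/c["fy"]*d,d],-1)
    return (P-t)@R
def onplane(n,px,z):
    c,R,t=cam(n); r=R.T@np.array([(px[0]-c["cx"])/c["fx"],(px[1]-c["cy"])/c["fy"],1]); o=-R.T@t
    return o+r*(z-o[2])/r[2]
E
python3 - <<'E'
from h import *
o=get_obs(); print({k:np.round(o[k],3) for k in o})
for n in("scene","side"):
    im,d=grab_frame(n); cv2.imwrite(f"pics/{n}0.png",im); np.savez(f"{n}0.npz",im=im,d=d,P=cloud(n,d)); c,R,t=cam(n); print(n,-R.T@t)
    for l in("scoop","scoop_grip","scoop_lip","scoop_pan","bin","caddy","jar","jar_mouth","syrup_amber","syrup_green","syrup_red"):
        r=pinpoint(l,n)[:1]; print(l,[(np.round(x["position"]),round(x["score"],2)) for x in r])
E
```

```text
{'time': np.float64(0.0), 'joint_positions': array([-1.207,  0.522, -0.036,  1.6  ,  0.021,  1.021, -0.113]), 'dq': array([ 0.001, -0.002, -0.   , -0.002,  0.   ,  0.   , -0.001]), 'joint_efforts': array([ 0.0000e+00, -9.2708e+01,  1.9800e+00, -3.6992e+01,  1.8000e-02,
        8.0000e-03,  0.0000e+00]), 'position': array([0.263, 0.567, 0.256]), 'eef_rot': array([-3.14 ,  0.   ,  2.708]), 'wrist_force': array([ 0.608, -0.466,  0.081]), 'wrist_torque': array([ 0.001, -0.006,  0.041]), 'grip_force': np.float64(0.0), 'width': np.float64(0.999)}
scene [0.94172022 0.74988227 0.73184839]
scoop [(array([428., 374.]), 0.79)]
scoop_grip [(array([463., 308.]), 0.95)]
scoop_lip [(array([418., 399.]), 0.59)]
scoop_pan [(array([434., 365.]), 0.88)]
bin [(array([341., 320.]), 0.97)]
caddy [(array([300., 241.]), 0.94)]
jar [(array([240., 202.]), 0.95)]
jar_mouth [(array([234., 141.]), 0.62)]
syrup_amber [(array([336., 230.]), 0.66)]
syrup_green [(array([294., 242.]), 0.67)]
syrup_red [(array([256., 253.]), 0.79)]
side [ 0.09164214 -0.89092619  0.79296633]
scoop [(array([232., 234.]), 0.56)]
scoop_grip [(array([209., 220.]), 0.96)]
scoop_lip [(array([247., 229.]), 0.88)]
scoop_pan [(array([235., 230.]), 0.92)]
bin [(array([283., 259.]), 0.83)]
caddy [(array([320., 322.]), 0.86)]
jar [(array([395., 372.]), 0.85)]
jar_mouth [(array([396., 308.]), 0.86)]
syrup_amber [(array([287., 330.]), 0.73)]
syrup_green [(array([322., 319.]), 0.97)]
syrup_red [(array([360., 303.]), 0.83)]
```

View pics/scene0.png

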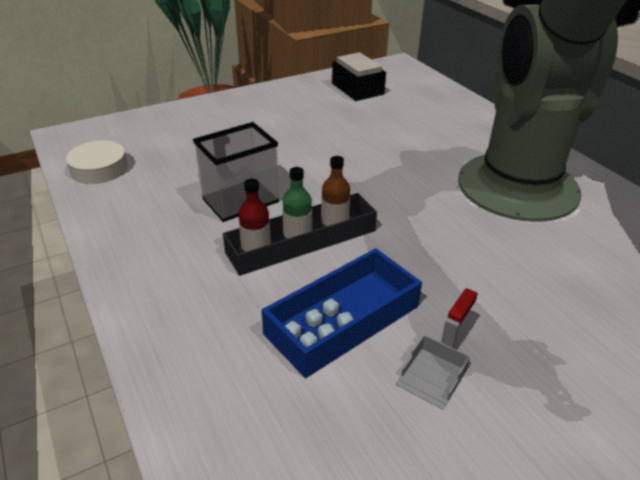

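View pics/side0.png

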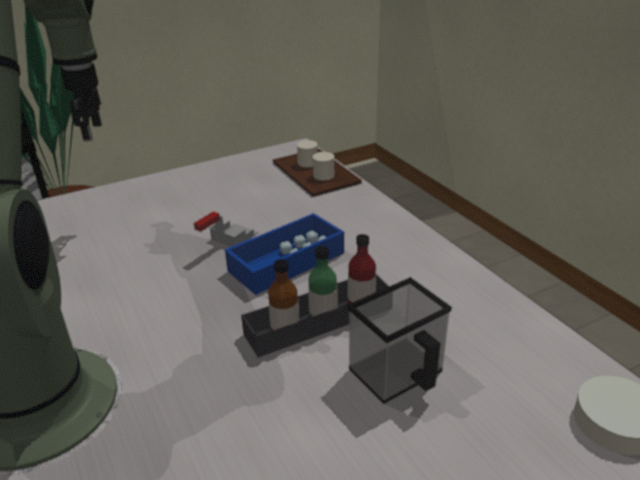

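The scene view shows the scoop at about (430,370) with its red grip at (463,308), the bin at (341,310) with six cubes in its far half, the caddy with bottles at (300,235), and the jar at (236,170). The side view shows the same things. Next I'll fit the poses.

```bash
cat > m.py <<'E'
from h import *
def rect(Q,nm):
    r=cv2.minAreaRect((Q[:,:2]*1000).astype(np.float32)); (c,s,a)=r
    if s[0]<s[1]: a-=90; s=s[::-1]
    print(nm,len(Q),"c",np.round(c,1),"size",np.round(s,1),"ang",round(((a+90)%180)-90,1),"zmed",np.round(np.median(Q[:,2])*1000,1))
def run(t):
  for n in("scene","side"):
    f=np.load(f"{n}{t}.npz"); P,d=f["P"],f["d"]; H=cv2.cvtColor(f["im"],cv2.COLOR_BGR2HSV).astype(int); B=f["im"].astype(int)
    z=P[...,2]; near=(d>0)&(P[...,0]>.2)&(P[...,0]<1.1)&(abs(P[...,1])<.7)
    blue=(H[...,0]>105)&(H[...,0]<130)&(H[...,1]>150)&near
    rect(P[blue&(abs(z-.06)<.006)],n+" bin top")
    red=((H[...,0]<8)|(H[...,0]>172))&(H[...,1]>150)&near&(P[...,1]>.1)
    rect(P[red&(z>.088)&(z<.1)],n+" grip top")
    dark=(H[...,2]<60)&near
    rect(P[dark&(abs(z-.15)<.006)&(P[...,1]<.05)],n+" jar rim")
    rect(P[dark&(abs(z-.05)<.005)],n+" caddy top")
    rect(P[near&(abs(z-.171)<.006)&dark],n+" caps")
    for l,zz in(("scoop_grip",.085),("scoop_lip",0),("scoop_pan",.02),("scoop",0),("jar_mouth",.15),("bin",0),("caddy",0),("jar",0)):
        r=PT[n].get(l)
        if r: print("  ",l,np.round(onplane(n,r,zz)*1000)[:2])
PT={"scene":dict(scoop=(428,374),scoop_grip=(463,308),scoop_lip=(418,399),scoop_pan=(434,365),bin=(341,320),caddy=(300,241),jar=(240,202),jar_mouth=(234,141)),
"side":dict(scoop=(232,234),scoop_grip=(209,220),scoop_lip=(247,229),scoop_pan=(235,230),bin=(283,259),caddy=(320,322),jar=(395,372),jar_mouth=(396,308))}
if __name__=="__main__": run(0)
E
python3 m.py
```

```text
scene bin top 2099 c [570.  173.1] size [253.8 118.2] ang 9.6 zmed 59.6
scene grip top 447 c [433.2 303.7] size [68.8 20.4] ang 26.6 zmed 94.8
scene jar rim 812 c [ 556.8 -165.5] size [266.1 188.1] ang -85.6 zmed 149.0
scene caddy top 1014 c [555.8  54.7] size [489.7 305. ] ang 77.8 zmed 48.9
scene caps 333 c [544.7 -51.3] size [198.6  29.5] ang -0.5 zmed 170.6
   scoop_grip [433. 306.]
   scoop_lip [551. 364.]
   scoop_pan [502. 336.]
   scoop [509. 334.]
   jar_mouth [ 588. -240.]
   bin [571. 170.]
   caddy [534. -55.]
   jar [ 588. -237.]
side bin top 899 c [566.9 167.1] size [252.3 122.3] ang 9.0 zmed 59.3
side grip top 154 c [430.2 295.4] size [69.8 22.4] ang 27.7 zmed 94.5
side jar rim 1288 c [ 553.2 -171.3] size [266.9 184.7] ang -82.1 zmed 149.5
side caddy top 811 c [527.4 -56.9] size [514.  299.7] ang 76.0 zmed 49.3
side caps 328 c [541.1 -54.3] size [197.5  31. ] ang -1.1 zmed 171.0
   scoop_grip [439. 306.]
   scoop_lip [548. 357.]
   scoop_pan [509. 336.]
   scoop [506. 354.]
   jar_mouth [ 577. -245.]
   bin [568. 188.]
   caddy [533. -54.]
   jar [ 583. -245.]
```

Run:
```python
from m import *
for n in("scene","side"):
    f=np.load(f"{n}0.npz"); P,d=f["P"],f["d"]; H=cv2.cvtColor(f["im"],cv2.COLOR_BGR2HSV).astype(int); z=P[...,2]; X,Y=P[...,0],P[...,1]
    dark=(H[...,2]<60)&(d>0)
    rect(P[dark&(abs(z-.15)<.005)&(Y<-.15)&(Y>-.36)&(X>.47)&(X<.72)],n+" jar rim")
    rect(P[dark&(abs(z-.05)<.004)&(abs(Y+.055)<.075)&(X>.35)&(X<.73)],n+" caddy top")
    # ice: pixels with low sat bright inside bin
    R=np.array([[np.cos(.165),np.sin(.165)],[-np.sin(.165),np.cos(.165)]])
    q=(P[...,:2]-[.5685,.170])@R.T
    m=(d>0)&(abs(q[...,0])<.116)&(abs(q[...,1])<.048)&(z>.030)&(z<.042)&(H[...,1]<90)
    k,l,s,c=cv2.connectedComponentsWithStats(m.astype(np.uint8),connectivity=4)
    for i in range(1,k):
        if s[i,4]>15: print("ice binframe",np.round(np.median(q[l==i],0)*1000),s[i,4],np.round(np.median(z[l==i])*1000))
```

```text
scene jar rim 631 c [ 586.  -241.1] size [141.5 110.7] ang 4.5 zmed 149.2
scene caddy top 641 c [533.2 -49.5] size [301.5  80.6] ang -0.8 zmed 49.1
ice binframe [ 17. -13.] 140 35.0
ice binframe [ 54. -12.] 148 34.0
ice binframe [17. 24.] 136 35.0
ice binframe [ 96. -10.] 132 35.0
ice binframe [58. 25.] 139 35.0
ice binframe [91. 22.] 164 35.0
side jar rim 1051 c [ 583.4 -243.5] size [141.5 110.2] ang 5.0 zmed 149.7
side caddy top 528 c [530.5 -55.1] size [299.3  79.4] ang -1.5 zmed 49.5
ice binframe [86. 13.] 56 35.0
ice binframe [51. 19.] 56 35.0
ice binframe [ 92. -14.] 20 37.0
ice binframe [12. 16.] 58 35.0
ice binframe [ 50. -12.] 21 35.0
ice binframe [ 11. -13.] 16 36.0
```

The measurements agree with the given sizes:

| Thing | Position (mm) | Yaw |
|---|---|---|
| bin | (569,171) | about 9.5° |
| jar | (585,-242) | about 4.7° |
| grip | (432,301) | 27° |

I'll move above the grip and rotate by about -2.23 rad in total.

Careful with the scale: shifts go in shares of 75 cm and turns go in shares of pi rad. That gives: -19 cm / 75 = -0.2533, -16 cm / 75 = -0.2133, -0.18 rad / 3.1416 = -0.0573.

Call:
{"method": "jog_arm", "body": {
  "deltas": [
    {"slide": [0.0267,-0.04,0],"roll": -0.0573,"grip": 8.5},
    {"slide": [0.0667,-0.0933,0],"roll": -0.1146,"grip": 8.5},
    {"slide": [0.1067,-0.16,0],"roll": -0.1719,"grip": 8.5},
    {"slide": [0.1333,-0.2133,0],"roll": -0.2292,"grip": 8.5},
    {"slide": [0.16,-0.2533,0],"roll": -0.2865,"grip": 8.5}
  ]
}}

```text
time: 1.82
position: [0.3835, 0.3753, 0.2566]
eef_rot: [3.141, -0.0, 1.801]
wrist_force: [0.4, 0.7, -0.8]
width: 0.995
grip_force: 0.0
```

To row units: -7.7 cm / 75 = -0.1027, -6.5 cm / 75 = -0.0867, -0.9 rad / 3.1416 = -0.2865.

Call:
{"method": "jog_arm", "body": {
  "deltas": [
    {"slide": [0.0267,-0.04,0],"roll": -0.0573,"grip": 8.5},
    {"slide": [0.04,-0.0667,0],"roll": -0.1146,"grip": 8.5},
    {"slide": [0.0533,-0.0867,0],"roll": -0.1719,"grip": 8.5},
    {"slide": [0.0653,-0.1027,0],"roll": -0.2292,"grip": 8.5},
    {"slide": [0.0653,-0.1027,0],"roll": -0.2865,"grip": 8.5}
  ]
}}

```text
time: 2.45
position: [0.4324, 0.2991, 0.2565]
eef_rot: [3.141, -0.0, 0.9]
wrist_force: [-0.3, 1.4, -0.1]
width: 0.999
grip_force: 0.0
```

To row units: -5 cm / 75 = -0.0667, -4 cm / 75 = -0.0533, -0.434 rad / 3.1416 = -0.1381.

Call:
{"method": "jog_arm", "body": {
  "deltas": [
    {"slide": [0,0,-0.0267],"roll": -0.0573,"grip": 8.5},
    {"slide": [0,0,-0.0533],"roll": -0.1146,"grip": 8.5},
    {"slide": [0,0,-0.0667],"roll": -0.1381,"grip": 8.5},
    {"slide": [0,0,-0.0667],"roll": -0.1381,"grip": 8.5},
    {"slide": [0,0,-0.0667],"roll": -0.1381,"grip": 8.5}
  ]
}}

```text
time: 3.08
position: [0.4319, 0.3002, 0.2068]
eef_rot: [-3.141, -0.001, 0.476]
wrist_force: [0.2, -0.2, 0.2]
width: 0.997
grip_force: 0.0
```

```bash
cat > w.py <<'E'
from m import *
import sys
o=get_obs(); print(o["time"],np.round(o["position"]*1000,1),np.round(o["eef_rot"],3),np.round(o["joint_positions"],2))
for n in ("wrist","scene"):
    im,d=grab_frame(n); P=cloud(n,d); cv2.imwrite(f"pics/{n}{sys.argv[1]}.png",im); np.savez(f"{n}{sys.argv[1]}.npz",im=im,d=d,P=P)
    H=cv2.cvtColor(im,cv2.COLOR_BGR2HSV).astype(int); z=P[...,2]
    red=((H[...,0]<8)|(H[...,0]>172))&(H[...,1]>150)&(d>0)&(P[...,1]>.1)
    zt=np.percentile(z[red],90) if red.any() else 0
    if red.any(): rect(P[red&(abs(z-zt)<.005)],n+" grip top")
    for l,zz in(("scoop_grip",zt-.01),("scoop_lip",zt-.095),("scoop_pan",zt-.075)):
        r=pinpoint(l,n)[:1]
        if r: print(l,round(r[0]["score"],2),np.round(onplane(n,r[0]["position"],zz)*1000)[:2])
E
python3 w.py 1
```

```text
3.075 [431.9 300.2 206.8] [-3.141e+00 -1.000e-03  4.760e-01] [-1.11  0.48  0.53  1.93 -0.33  0.81 -1.5 ]
wrist grip top 2516 c [431.5 300.8] size [66.5 20.5] ang 27.3 zmed 95.4
scoop_grip 0.58 [434. 301.]
scoop_lip 0.94 [549. 361.]
scoop_pan 0.97 [505. 339.]
scene grip top 410 c [432.3 303.5] size [69.1 20.4] ang 26.6 zmed 94.9
scoop_grip 0.81 [436. 305.]
scoop_lip 0.65 [553. 361.]
scoop_pan 0.79 [505. 338.]
```

View pics/wrist1.png

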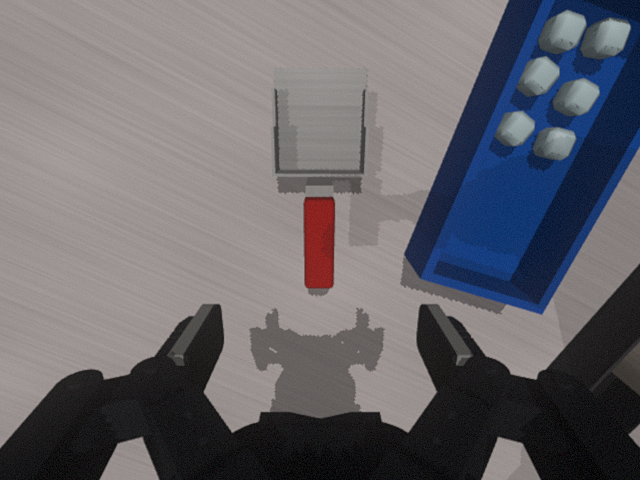

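The wrist view shows the grip centred between the fingers at (319,243) and well aligned. I'll descend and grasp.

To row units: -11.6 cm / 75 = -0.1547, -11 cm / 75 = -0.1467.

Call:
{"method": "jog_arm", "body": {
  "deltas": [
    {"slide": [0,0,-0.0533],"roll": 0,"grip": 8.5},
    {"slide": [0,0,-0.1067],"roll": 0,"grip": 8.5},
    {"slide": [0,0,-0.1467],"roll": 0,"grip": 8.5},
    {"slide": [0,0,-0.1547],"roll": 0,"grip": 8.5},
    {"slide": [0,0,-0.1547],"roll": 0,"grip": 8.5}
  ]
}}

```text
time: 4.1
position: [0.432, 0.3001, 0.0908]
eef_rot: [3.142, -0.0, 0.474]
wrist_force: [-0.5, 0.4, 1.3]
width: 0.995
grip_force: 0.0
```

Call:
{"method": "jog_arm", "body": {
  "deltas": [
    {"slide": [0,0,0],"roll": 0,"grip": 4},
    {"slide": [0,0,0],"roll": 0,"grip": 1},
    {"slide": [0,0,0],"roll": 0,"grip": 1},
    {"slide": [0,0,0],"roll": 0,"grip": 1},
    {"slide": [0,0,0],"roll": 0,"grip": 1}
  ]
}}

```text
time: 4.72
position: [0.4318, 0.3002, 0.0906]
eef_rot: [-3.141, -0.0, 0.474]
wrist_force: [-1.7, -0.9, 7.7]
width: 0.246
grip_force: 59.3
```

To row units: 11 cm / 75 = 0.1467, 7 cm / 75 = 0.0933.

Call:
{"method": "jog_arm", "body": {
  "deltas": [
    {"slide": [0,0,0],"roll": 0,"grip": 1},
    {"slide": [0,0,0.0133],"roll": 0,"grip": 1},
    {"slide": [0,0,0.04],"roll": 0,"grip": 1},
    {"slide": [0,0,0.0933],"roll": 0,"grip": 1},
    {"slide": [0,0,0.1467],"roll": 0,"grip": 1}
  ]
}}

```text
time: 5.35
position: [0.4316, 0.2998, 0.2019]
eef_rot: [3.141, 0.0, 0.473]
wrist_force: [-0.6, 1.2, -0.5]
width: 0.245
grip_force: 58.9
```

```bash
python3 w.py 2
python3 - <<'E'
from m import *
o=get_obs();print(o["width"],o["grip_force"],o["wrist_force"])
for n in("wrist","scene"):
    f=np.load(f"{n}2.npz");P,d=f["P"],f["d"];yaw=.474;c,s=np.cos(yaw),np.sin(yaw)
    q=P-o["position"];sx=c*q[...,0]+s*q[...,1];sy=-s*q[...,0]+c*q[...,1]
    m=(d>0)&(sx>.045)&(sx<.135)&(abs(sy)<.03)&(P[...,2]>o["position"][2]-.13)&(P[...,2]<o["position"][2]-.07)
    A=np.c_[sx[m],sy[m],np.ones(m.sum())];k=np.linalg.lstsq(A,q[...,2][m],rcond=None)[0]
    print(n,m.sum(),"floor slope x,y",k, "floor z at 80mm",k[2]+.08*k[0],"front",np.percentile(sx[m],99))
E
```

```text
5.35 [431.6 299.8 201.9] [3.141 0.    0.473] [-1.11  0.49  0.53  1.94 -0.34  0.8  -1.49]
wrist grip top 8133 c [432.9 300.2] size [67.8 22.3] ang 26.7 zmed 210.8
scoop_grip 0.87 [435. 301.]
scoop_lip 0.63 [547. 360.]
scoop_pan 0.64 [503. 339.]
scene grip top 387 c [434.8 302.3] size [65.6 21.3] ang 30.3 zmed 204.9
scoop_grip 0.86 [440. 304.]
scoop_lip 0.56 [543. 360.]
scoop_pan 0.81 [510. 339.]
0.2508551553166932 58.950567841529846 [-0.27048363 -0.03507971 -2.04920501]
wrist 17225 floor slope x,y [-0.01326    -0.00054719 -0.07965714] floor z at 80mm -0.0807179354626572 front 0.13092495175806576
scene 2150 floor slope x,y [-0.05710804  0.00049052 -0.08104417] floor z at 80mm -0.08561281189665616 front 0.1320294613130479
```

View pics/wrist2.png

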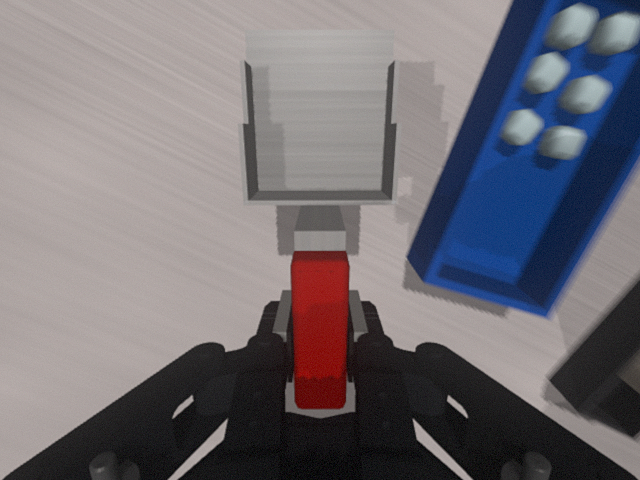

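The wrist view shows the scoop held straight, with the pan at columns 242–397 and the grip at column 320. I'll move it over the bin's near half.

To row units: -15.2 cm / 75 = -0.2027, -13.5 cm / 75 = -0.18, -0.308 rad / 3.1416 = -0.098.

Call:
{"method": "jog_arm", "body": {
  "deltas": [
    {"slide": [0,-0.0267,0],"roll": -0.0191,"grip": 1},
    {"slide": [0,-0.08,0],"roll": -0.0446,"grip": 1},
    {"slide": [0,-0.1333,0],"roll": -0.07,"grip": 1},
    {"slide": [0,-0.18,0],"roll": -0.0891,"grip": 1},
    {"slide": [0,-0.2027,0],"roll": -0.098,"grip": 1}
  ]
}}

```text
time: 6.38
position: [0.4314, 0.1458, 0.2001]
eef_rot: [3.141, 0.001, 0.161]
wrist_force: [-0.6, -0.2, -2.2]
width: 0.248
grip_force: 59.0
```

To row units: -2 cm / 75 = -0.0267, -1 cm / 75 = -0.0133.

Call:
{"method": "jog_arm", "body": {
  "deltas": [
    {"slide": [0,0,0],"roll": 0,"grip": 1},
    {"slide": [0,0,0],"roll": 0,"grip": 1},
    {"slide": [0,0,0],"roll": 0,"grip": 1},
    {"slide": [0,0,-0.0133],"roll": 0,"grip": 1},
    {"slide": [0,0,-0.0267],"roll": 0,"grip": 1}
  ]
}}

```text
time: 7.0
position: [0.4316, 0.1484, 0.1794]
eef_rot: [3.142, 0.0, 0.166]
wrist_force: [0.1, 0.0, -0.6]
width: 0.248
grip_force: 59.1
```

```bash
cat > b.py <<'E'
from m import *
import sys
t=sys.argv[1]; o=get_obs();p=o["position"]; print(o["time"],np.round(p*1000,1),np.round(o["eef_rot"],3),o["wrist_force"])
yaw=o["eef_rot"][2];c,s=np.cos(yaw),np.sin(yaw)
for n in("wrist","scene","side"):
    im,d=grab_frame(n);P=cloud(n,d);cv2.imwrite(f"pics/{n}{t}.png",im);np.savez(f"{n}{t}.npz",im=im,d=d,P=P)
    H=cv2.cvtColor(im,cv2.COLOR_BGR2HSV).astype(int);z=P[...,2]
    blue=(H[...,0]>105)&(H[...,0]<130)&(H[...,1]>150)&(d>0)
    Q=P[blue&(abs(z-.06)<.006)]
    rect(Q,n+" bin top world")
    q=Q-p;S=np.stack([c*q[:,0]+s*q[:,1],-s*q[:,0]+c*q[:,1]],-1)+[-.08,0]
    for a in range(-60,170,40):
        k=S[abs(S[:,0]-a/1000)<.012][:,1]*1000
        if len(k)>5: print("  scoop x",a,"outer walls y",np.round(np.percentile(k,[1,99]),1))
    k=S[abs(S[:,1])<.03][:,0]*1000
    if len(k): print("  walls x",np.round(np.percentile(k,[1,99]),1))
E
python3 b.py 3
```

```text
7.0 [431.6 148.4 179.4] [3.142 0.    0.166] [ 0.14203765  0.04665265 -0.64829962]
wrist bin top world 4385 c [513.3 160.4] size [141. 115.] ang 10.0 zmed 59.2
  scoop x -60 outer walls y [-59.1  54.5]
  scoop x -20 outer walls y [-59.1  55.3]
  scoop x 20 outer walls y [-58.7  55.4]
  scoop x 60 outer walls y [-58.3  55.8]
  walls x [-67.3 -60.5]
scene bin top world 1710 c [ 322.8 -161.1] size [1091.8  251.4] ang 53.5 zmed 59.7
  scoop x -60 outer walls y [21.4 58.5]
  scoop x -20 outer walls y [49.2 59.2]
  scoop x 20 outer walls y [-52.1  58.9]
  scoop x 60 outer walls y [-56.4  58.8]
  scoop x 100 outer walls y [-56.2  59.8]
  scoop x 140 outer walls y [-55.5  59.7]
  walls x [-64.2 187. ]
side bin top world 707 c [567.3 167.4] size [252.1 119.4] ang 9.8 zmed 59.6
  scoop x -60 outer walls y [-61.9  53.1]
  scoop x -20 outer walls y [-61.2  52.4]
  scoop x 20 outer walls y [-62.3 -50.3]
  scoop x 60 outer walls y [-60.7 -48.7]
  scoop x 100 outer walls y [-62.   55.1]
  scoop x 140 outer walls y [-62.2  54.5]
  walls x [-67.9 182.4]
```

View pics/wrist3.png

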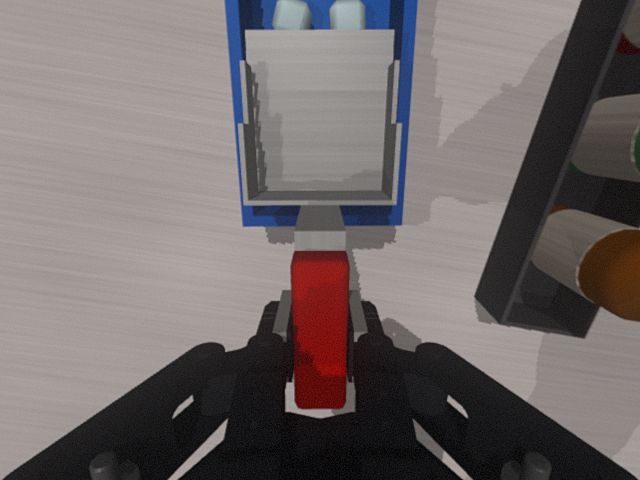

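In the wrist view the pan lies between the bin walls (columns 230–410) with slight lateral room. I'll correct by 1.5 mm and +0.005 rad, then descend.

To row units: -7.4 cm / 75 = -0.0987, -1.5 cm / 75 = -0.02, 0.005 rad / 3.1416 = 0.0016.

Call:
{"method": "jog_arm", "body": {
  "deltas": [
    {"slide": [0,-0.0013,-0.02],"roll": 0.0016,"grip": 1},
    {"slide": [0,-0.002,-0.0533],"roll": 0.0016,"grip": 1},
    {"slide": [0,-0.002,-0.0867],"roll": 0.0016,"grip": 1},
    {"slide": [0,-0.002,-0.0987],"roll": 0.0016,"grip": 1},
    {"slide": [0,-0.002,-0.0987],"roll": 0.0016,"grip": 1}
  ]
}}

```text
time: 7.78
position: [0.4316, 0.1462, 0.106]
eef_rot: [3.141, 0.001, 0.17]
wrist_force: [0.7, -0.7, -1.6]
width: 0.25
grip_force: 59.0
```

To row units: -0.2 cm / 75 = -0.0027, -0.15 cm / 75 = -0.002.

Call:
{"method": "jog_arm", "body": {
  "deltas": [
    {"slide": [0,0,-0.0007],"roll": 0,"grip": 1},
    {"slide": [0,0,-0.0013],"roll": 0,"grip": 1},
    {"slide": [0,0,-0.002],"roll": 0,"grip": 1},
    {"slide": [0,0,-0.0027],"roll": 0,"grip": 1},
    {"slide": [0,0,-0.0027],"roll": 0,"grip": 1}
  ]
}}

```text
time: 8.4
position: [0.4317, 0.1466, 0.1043]
eef_rot: [-3.142, -0.0, 0.171]
wrist_force: [0.9, 0.1, -1.9]
width: 0.249
grip_force: 59.0
```

To row units: -0.15 cm / 75 = -0.002, -0.1 cm / 75 = -0.0013.

Call:
{"method": "jog_arm", "body": {
  "deltas": [
    {"slide": [0,0,-0.0007],"roll": 0,"grip": 1},
    {"slide": [0,0,-0.0013],"roll": 0,"grip": 1},
    {"slide": [0,0,-0.002],"roll": 0,"grip": 1},
    {"slide": [0,0,-0.002],"roll": 0,"grip": 1},
    {"slide": [0,0,-0.002],"roll": 0,"grip": 1}
  ]
}}

```text
time: 9.02
position: [0.4317, 0.1466, 0.1028]
eef_rot: [-3.142, 0.0, 0.171]
wrist_force: [0.6, -0.7, -0.6]
width: 0.248
grip_force: 59.3
```

To row units: -0.1 cm / 75 = -0.0013, -0.05 cm / 75 = -0.0007.

Call:
{"method": "jog_arm", "body": {
  "deltas": [
    {"slide": [0,0,-0.0007],"roll": 0,"grip": 1},
    {"slide": [0,0,-0.0013],"roll": 0,"grip": 1},
    {"slide": [0,0,-0.0013],"roll": 0,"grip": 1},
    {"slide": [0,0,-0.0013],"roll": 0,"grip": 1},
    {"slide": [0,0,-0.0013],"roll": 0,"grip": 1}
  ]
}}

```text
time: 9.65
position: [0.4313, 0.1465, 0.1024]
eef_rot: [-3.141, 0.001, 0.171]
wrist_force: [-10.1, -1.8, 26.2]
width: 0.25
grip_force: 63.1
```

To row units: 3.94 cm / 75 = 0.0525, 0.17 cm / 75 = 0.0023.

Call:
{"method": "jog_arm", "body": {
  "deltas": [
    {"slide": [0,0,0.0008],"roll": 0,"grip": 1},
    {"slide": [0.0131,0.0023,0.0008],"roll": 0,"grip": 1},
    {"slide": [0.0263,0.0045,0.0008],"roll": 0,"grip": 1},
    {"slide": [0.0395,0.0068,0.0008],"roll": 0,"grip": 1},
    {"slide": [0.0525,0.0091,0.0008],"roll": 0,"grip": 1}
  ]
}}

```text
time: 10.28
position: [0.4702, 0.1532, 0.1027]
eef_rot: [-3.141, 0.003, 0.171]
wrist_force: [-13.2, -1.9, 21.2]
width: 0.249
grip_force: 62.3
```

To row units: 2 cm / 75 = 0.0267, 1.6 cm / 75 = 0.0213.

Call:
{"method": "jog_arm", "body": {
  "deltas": [
    {"slide": [0.0053,0.0009,0],"roll": 0,"grip": 1},
    {"slide": [0.0107,0.0019,0],"roll": 0,"grip": 1},
    {"slide": [0.016,0.0028,0],"roll": 0,"grip": 1},
    {"slide": [0.0213,0.0037,0],"roll": 0,"grip": 1},
    {"slide": [0.0267,0.0047,0],"roll": 0,"grip": 1}
  ]
}}

```text
time: 10.9
position: [0.4902, 0.1567, 0.1027]
eef_rot: [-3.141, 0.002, 0.171]
wrist_force: [-13.6, -2.0, 21.8]
width: 0.248
grip_force: 62.3
```

To row units: 1.2 cm / 75 = 0.016, 0.9 cm / 75 = 0.012.

Call:
{"method": "jog_arm", "body": {
  "deltas": [
    {"slide": [0,0,0.0008],"roll": 0,"grip": 1},
    {"slide": [0.004,0.0007,0.0008],"roll": 0,"grip": 1},
    {"slide": [0.008,0.0013,0.0008],"roll": 0,"grip": 1},
    {"slide": [0.012,0.002,0.0008],"roll": 0,"grip": 1},
    {"slide": [0.016,0.0027,0.0008],"roll": 0,"grip": 1}
  ]
}}

```text
time: 11.52
position: [0.5034, 0.1589, 0.1029]
eef_rot: [3.142, 0.0, 0.171]
wrist_force: [-0.9, -0.2, -0.4]
width: 0.25
grip_force: 59.2
```

```bash
cat > ice.py <<'E'
from m import *
import sys
t=sys.argv[1];o=get_obs();p=o["position"];yaw=o["eef_rot"][2];c,s=np.cos(yaw),np.sin(yaw)
print(o["time"],np.round(p*1000,1),np.round(o["wrist_force"],1))
for n in("wrist","scene"):
    im,d=grab_frame(n);P=cloud(n,d);cv2.imwrite(f"pics/{n}{t}.png",im)
    H=cv2.cvtColor(im,cv2.COLOR_BGR2HSV).astype(int);q=P-p
    S=np.stack([c*q[...,0]+s*q[...,1]-.08,-s*q[...,0]+c*q[...,1],q[...,2]+.091],-1)
    for r in spot_in("ice0",n):
        if r["score"]<.3: continue
        x0,y0,x1,y1=[int(round(v)) for v in r["bbox"]]; w,h=x1-x0,y1-y0
        k=S[y0+h//4:y1-h//4+1,x0+w//4:x1-w//4+1].reshape(-1,3)
        print(n,round(r["score"],2),"px",(x0+x1)//2,(y0+y1)//2,"scoopframe surface",np.round(np.median(k,0)*1000))
E
python3 ice.py 4
```

```text
11.525 [503.4 158.9 102.9] [-0.9 -0.2 -0.4]
wrist 0.81 px 357 34 scoopframe surface [ 41. -18.  27.]
wrist 0.76 px 275 3 scoopframe surface [55. 21. 22.]
wrist 0.75 px 351 5 scoopframe surface [ 54. -15.  24.]
wrist 0.63 px 273 36 scoopframe surface [41. 22. 27.]
scene 0.74 px 299 329 scoopframe surface [74. -5. 19.]
scene 0.73 px 307 318 scoopframe surface [ 52. -11.  24.]
scene 0.56 px 314 338 scoopframe surface [72. 28. 24.]
scene 0.55 px 292 328 scoopframe surface [ 84. -11.  21.]
scene 0.46 px 324 328 scoopframe surface [45. 23. 27.]
scene 0.4 px 337 193 scoopframe surface [-151. -183.   98.]
```

View pics/wrist4.png

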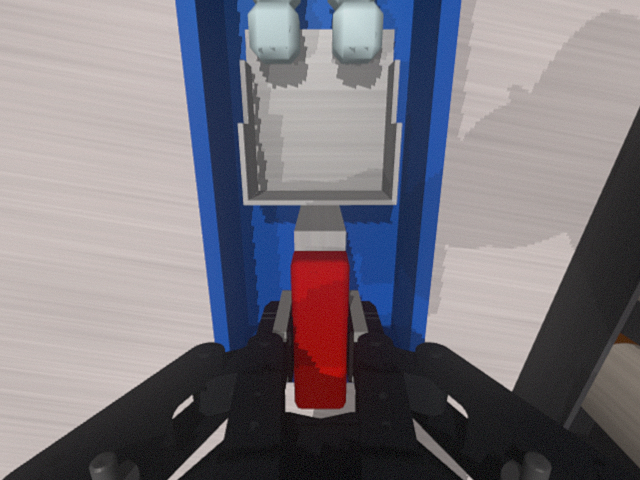

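Two cubes, at (274,30) and (358,30), are already riding onto the lip, so I'll keep pushing.

To row units: 2 cm / 75 = 0.0267, -0.02 cm / 75 = -0.0003.

Call:
{"method": "jog_arm", "body": {
  "deltas": [
    {"slide": [0.0053,0.0009,-0.0003],"roll": 0,"grip": 1},
    {"slide": [0.0107,0.0019,-0.0003],"roll": 0,"grip": 1},
    {"slide": [0.016,0.0028,-0.0003],"roll": 0,"grip": 1},
    {"slide": [0.0213,0.0037,-0.0003],"roll": 0,"grip": 1},
    {"slide": [0.0267,0.0045,-0.0003],"roll": 0,"grip": 1}
  ]
}}

```text
time: 12.35
position: [0.5234, 0.1623, 0.1028]
eef_rot: [3.142, -0.0, 0.171]
wrist_force: [-3.0, -0.4, 1.7]
width: 0.246
grip_force: 59.4
```

Call:
{"method": "jog_arm", "body": {
  "deltas": [
    {"slide": [0.004,0.0007,0],"roll": 0,"grip": 1},
    {"slide": [0.008,0.0013,0],"roll": 0,"grip": 1},
    {"slide": [0.012,0.002,0],"roll": 0,"grip": 1},
    {"slide": [0.016,0.0027,0],"roll": 0,"grip": 1},
    {"slide": [0.02,0.0035,0],"roll": 0,"grip": 1}
  ]
}}

```text
time: 12.98
position: [0.5379, 0.1648, 0.1028]
eef_rot: [-3.142, 0.001, 0.171]
wrist_force: [-6.7, -1.6, 6.7]
width: 0.249
grip_force: 60.1
```

```bash
python3 ice.py 5
```

```text
12.975 [537.9 164.8 102.8] [-6.7 -1.6  6.7]
wrist 0.81 px 355 16 scoopframe surface [ 49. -17.  25.]
wrist 0.74 px 284 19 scoopframe surface [48. 16. 24.]
wrist 0.65 px 275 58 scoopframe surface [31. 21. 27.]
wrist 0.63 px 353 57 scoopframe surface [ 32. -16.  27.]
wrist 0.61 px 277 110 scoopframe surface [ 8. 21. 27.]
wrist 0.6 px 354 108 scoopframe surface [  9. -18.  27.]
scene 0.77 px 309 319 scoopframe surface [15. -9. 24.]
scene 0.59 px 312 339 scoopframe surface [41. 28. 26.]
scene 0.58 px 298 328 scoopframe surface [41. -6. 22.]
scene 0.43 px 290 329 scoopframe surface [ 54. -10.  25.]
```

View pics/wrist5.png

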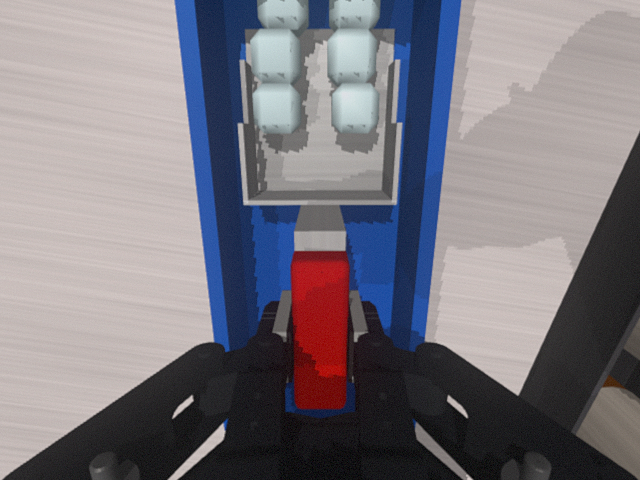

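Four cubes sit well inside the pan and a third pair is on the lip at rows 5–25. There is about 20 mm left to the far wall, so I'll push a bit more to get those in as well.

To row units: 1 cm / 75 = 0.0133, 0.8 cm / 75 = 0.0107.

Call:
{"method": "jog_arm", "body": {
  "deltas": [
    {"slide": [0.0027,0.0004,0],"roll": 0,"grip": 1},
    {"slide": [0.0053,0.0009,0],"roll": 0,"grip": 1},
    {"slide": [0.008,0.0013,0.0003],"roll": 0,"grip": 1},
    {"slide": [0.0107,0.0019,0.0003],"roll": 0,"grip": 1},
    {"slide": [0.0133,0.0023,0.0003],"roll": 0,"grip": 1}
  ]
}}

```text
time: 13.8
position: [0.548, 0.1666, 0.1029]
eef_rot: [-3.142, 0.001, 0.171]
wrist_force: [-2.2, 0.2, -0.8]
width: 0.242
grip_force: 59.4
```

To row units: 0.5 cm / 75 = 0.0067, 0.4 cm / 75 = 0.0053.

Call:
{"method": "jog_arm", "body": {
  "deltas": [
    {"slide": [0.0013,0.0002,0],"roll": 0,"grip": 1},
    {"slide": [0.0027,0.0005,0],"roll": 0,"grip": 1},
    {"slide": [0.004,0.0007,0],"roll": 0,"grip": 1},
    {"slide": [0.0053,0.0009,0],"roll": 0,"grip": 1},
    {"slide": [0.0067,0.0011,0],"roll": 0,"grip": 1}
  ]
}}

```text
time: 14.42
position: [0.5532, 0.1675, 0.103]
eef_rot: [-3.142, -0.0, 0.171]
wrist_force: [-0.8, -1.2, -0.5]
width: 0.247
grip_force: 59.3
```

```bash
python3 ice.py 6
```

```text
14.425 [553.2 167.5 103. ] [-0.8 -1.2 -0.5]
wrist 0.78 px 286 40 scoopframe surface [38. 16. 27.]
wrist 0.76 px 276 90 scoopframe surface [17. 21. 27.]
wrist 0.74 px 355 140 scoopframe surface [ -7. -19.  27.]
wrist 0.65 px 352 92 scoopframe surface [ 16. -17.  27.]
wrist 0.64 px 357 37 scoopframe surface [ 40. -18.  27.]
wrist 0.56 px 277 141 scoopframe surface [-7. 21. 27.]
scene 0.66 px 324 329 scoopframe surface [-4. 25. 27.]
scene 0.64 px 327 206 scoopframe surface [-186. -192.   66.]
scene 0.6 px 290 330 scoopframe surface [40. -7. 26.]
scene 0.59 px 309 318 scoopframe surface [-1. -9. 24.]
scene 0.5 px 311 339 scoopframe surface [26. 28. 26.]
scene 0.43 px 305 342 scoopframe surface [36. 26. 25.]
```

All six are in (x ≈ -7, 17, 39). I'll push another 4 mm, then lift gently.

To row units: 0.4 cm / 75 = 0.0053, 0.3 cm / 75 = 0.004.

Call:
{"method": "jog_arm", "body": {
  "deltas": [
    {"slide": [0.0013,0.0002,0],"roll": 0,"grip": 1},
    {"slide": [0.0027,0.0005,0],"roll": 0,"grip": 1},
    {"slide": [0.004,0.0007,0],"roll": 0,"grip": 1},
    {"slide": [0.0053,0.0009,0],"roll": 0,"grip": 1},
    {"slide": [0.0053,0.0009,0],"roll": 0,"grip": 1}
  ]
}}

```text
time: 15.25
position: [0.5567, 0.168, 0.1029]
eef_rot: [-3.141, 0.001, 0.171]
wrist_force: [-5.6, -0.5, 2.0]
width: 0.246
grip_force: 59.7
```

To row units: 1.4 cm / 75 = 0.0187, 1 cm / 75 = 0.0133.

Call:
{"method": "jog_arm", "body": {
  "deltas": [
    {"slide": [0,0,0.0013],"roll": 0,"grip": 1},
    {"slide": [0,0,0.004],"roll": 0,"grip": 1},
    {"slide": [0,0,0.008],"roll": 0,"grip": 1},
    {"slide": [0,0,0.0133],"roll": 0,"grip": 1},
    {"slide": [0,0,0.0187],"roll": 0,"grip": 1}
  ]
}}

```text
time: 15.88
position: [0.5571, 0.1681, 0.1173]
eef_rot: [-3.142, 0.0, 0.171]
wrist_force: [-0.6, 0.4, -2.5]
width: 0.245
grip_force: 58.9
```

```bash
python3 ice.py 7
```

```text
15.875 [557.1 168.1 117.3] [-0.6  0.4 -2.5]
wrist 0.97 px 277 149 scoopframe surface [-11.  22.  27.]
wrist 0.88 px 276 101 scoopframe surface [12. 21. 27.]
wrist 0.8 px 285 48 scoopframe surface [35. 16. 27.]
wrist 0.78 px 352 48 scoopframe surface [ 36. -16.  27.]
wrist 0.57 px 351 100 scoopframe surface [ 12. -16.  27.]
wrist 0.57 px 601 430 scoopframe surface [-192. -189.   32.]
scene 0.71 px 298 323 scoopframe surface [21. -6. 20.]
scene 0.57 px 310 311 scoopframe surface [ -7. -11.  25.]
scene 0.57 px 302 339 scoopframe surface [38. 28. 24.]
scene 0.52 px 287 325 scoopframe surface [41. -9. 25.]
scene 0.51 px 314 335 scoopframe surface [20. 32. 23.]
scene 0.42 px 328 323 scoopframe surface [-10.  29.  27.]
```

View pics/wrist7.png

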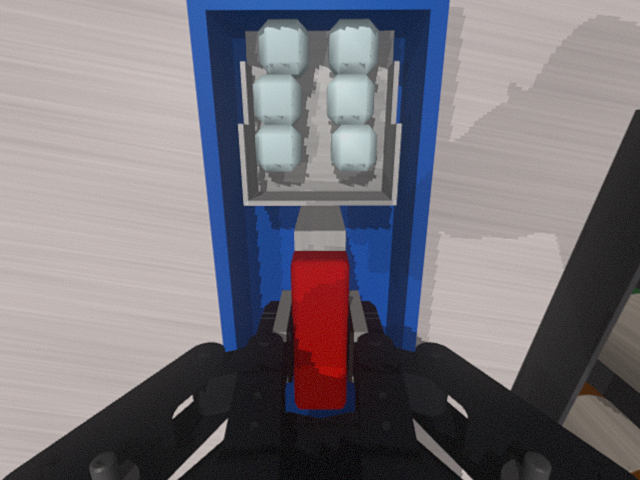

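All six cubes sit in the pan (rows 25–170, columns 255–378). I'll lift smoothly.

Call:
{"method": "jog_arm", "body": {
  "deltas": [
    {"slide": [0,0,0.0067],"roll": 0,"grip": 1},
    {"slide": [0,0,0.02],"roll": 0,"grip": 1},
    {"slide": [0,0,0.04],"roll": 0,"grip": 1},
    {"slide": [0,0,0.0627],"roll": 0,"grip": 1},
    {"slide": [0,0,0.0867],"roll": 0,"grip": 1}
  ]
}}

```text
time: 16.7
position: [0.5574, 0.1682, 0.1836]
eef_rot: [-3.141, -0.001, 0.171]
wrist_force: [-0.1, 0.5, -2.7]
width: 0.249
grip_force: 58.9
```

To row units: 8.8 cm / 75 = 0.1173, 7.2 cm / 75 = 0.096.

Call:
{"method": "jog_arm", "body": {
  "deltas": [
    {"slide": [0,0,0.024],"roll": 0,"grip": 1},
    {"slide": [0,0,0.048],"roll": 0,"grip": 1},
    {"slide": [0,0,0.072],"roll": 0,"grip": 1},
    {"slide": [0,0,0.096],"roll": 0,"grip": 1},
    {"slide": [0,0,0.1173],"roll": 0,"grip": 1}
  ]
}}

```text
time: 17.32
position: [0.5572, 0.1681, 0.2712]
eef_rot: [-3.142, -0.0, 0.171]
wrist_force: [-0.7, -0.8, -2.3]
width: 0.248
grip_force: 58.9
```

To row units: 3 cm / 75 = 0.04, 2.8 cm / 75 = 0.0373.

Call:
{"method": "jog_arm", "body": {
  "deltas": [
    {"slide": [0,0,0.0173],"roll": 0,"grip": 1},
    {"slide": [0,0,0.0293],"roll": 0,"grip": 1},
    {"slide": [0,0,0.0373],"roll": 0,"grip": 1},
    {"slide": [0,0,0.04],"roll": 0,"grip": 1},
    {"slide": [0,0,0.04],"roll": 0,"grip": 1}
  ]
}}

```text
time: 17.95
position: [0.5571, 0.1681, 0.2998]
eef_rot: [3.141, 0.0, 0.171]
wrist_force: [-0.4, -0.1, -2.3]
width: 0.247
grip_force: 59.0
```

```bash
python3 ice.py 8
```

```text
17.95 [557.1 168.1 299.8] [-0.4 -0.1 -2.3]
wrist 0.92 px 352 100 scoopframe surface [ 12. -16.  26.]
wrist 0.86 px 285 49 scoopframe surface [35. 16. 26.]
wrist 0.75 px 353 146 scoopframe surface [-10. -18.  27.]
wrist 0.74 px 278 96 scoopframe surface [14. 20. 26.]
wrist 0.7 px 277 149 scoopframe surface [-12.  22.  27.]
wrist 0.57 px 355 47 scoopframe surface [ 36. -17.  26.]
wrist 0.31 px 611 258 scoopframe surface [-149. -358. -178.]
scene 0.9 px 300 250 scoopframe surface [41. 28. 22.]
scene 0.87 px 283 240 scoopframe surface [46. -6. 19.]
scene 0.71 px 297 194 scoopframe surface [-124. -204.  -83.]
scene 0.61 px 298 230 scoopframe surface [18. -7. 23.]
scene 0.5 px 312 225 scoopframe surface [-8. -8. 20.]
scene 0.47 px 314 243 scoopframe surface [18. 30. 23.]
```

The load is stable. I'll travel over the caddy to the jar.

To row units: -5.8 cm / 75 = -0.0773, -2.4 cm / 75 = -0.032.

Call:
{"method": "jog_arm", "body": {
  "deltas": [
    {"slide": [-0.0007,-0.0053,0],"roll": 0,"grip": 1},
    {"slide": [-0.002,-0.016,0],"roll": 0,"grip": 1},
    {"slide": [-0.004,-0.032,0],"roll": 0,"grip": 1},
    {"slide": [-0.0067,-0.0533,0],"roll": 0,"grip": 1},
    {"slide": [-0.0096,-0.0773,0],"roll": 0,"grip": 1}
  ]
}}

```text
time: 18.77
position: [0.5497, 0.1086, 0.3001]
eef_rot: [3.142, -0.0, 0.17]
wrist_force: [-0.4, -0.4, -2.3]
width: 0.247
grip_force: 58.9
```

To row units: -9 cm / 75 = -0.12, -7.2 cm / 75 = -0.096, -0.02 rad / 3.1416 = -0.0064.

Call:
{"method": "jog_arm", "body": {
  "deltas": [
    {"slide": [-0.0029,-0.024,0],"roll": -0.0013,"grip": 1},
    {"slide": [-0.006,-0.048,0],"roll": -0.0025,"grip": 1},
    {"slide": [-0.0089,-0.072,0],"roll": -0.0038,"grip": 1},
    {"slide": [-0.012,-0.096,0],"roll": -0.0051,"grip": 1},
    {"slide": [-0.0149,-0.12,0],"roll": -0.0064,"grip": 1}
  ]
}}

```text
time: 19.4
position: [0.5386, 0.0189, 0.3]
eef_rot: [3.142, -0.0, 0.15]
wrist_force: [-0.1, -0.3, -2.0]
width: 0.246
grip_force: 58.9
```

To row units: -9 cm / 75 = -0.12, -7.2 cm / 75 = -0.096, -0.025 rad / 3.1416 = -0.008.

Call:
{"method": "jog_arm", "body": {
  "deltas": [
    {"slide": [-0.0029,-0.024,0],"roll": -0.0016,"grip": 1},
    {"slide": [-0.006,-0.048,0],"roll": -0.0032,"grip": 1},
    {"slide": [-0.0089,-0.072,0],"roll": -0.0048,"grip": 1},
    {"slide": [-0.012,-0.096,0],"roll": -0.0064,"grip": 1},
    {"slide": [-0.0149,-0.12,0],"roll": -0.008,"grip": 1}
  ]
}}

```text
time: 20.02
position: [0.5273, -0.0711, 0.3]
eef_rot: [-3.142, 0.0, 0.125]
wrist_force: [0.2, -0.1, -2.9]
width: 0.247
grip_force: 58.9
```

To row units: -9 cm / 75 = -0.12, -7.2 cm / 75 = -0.096, -0.025 rad / 3.1416 = -0.008.

Call:
{"method": "jog_arm", "body": {
  "deltas": [
    {"slide": [-0.0029,-0.024,0],"roll": -0.0016,"grip": 1},
    {"slide": [-0.006,-0.048,0],"roll": -0.0032,"grip": 1},
    {"slide": [-0.0089,-0.072,0],"roll": -0.0048,"grip": 1},
    {"slide": [-0.012,-0.096,0],"roll": -0.0064,"grip": 1},
    {"slide": [-0.0149,-0.12,0],"roll": -0.008,"grip": 1}
  ]
}}

```text
time: 20.65
position: [0.5162, -0.161, 0.3]
eef_rot: [-3.142, 0.0, 0.1]
wrist_force: [-0.5, 0.3, -2.4]
width: 0.25
grip_force: 58.9
```

To row units: -7.6 cm / 75 = -0.1013, -6.6 cm / 75 = -0.088, -0.018 rad / 3.1416 = -0.0057.

Call:
{"method": "jog_arm", "body": {
  "deltas": [
    {"slide": [-0.0029,-0.024,0],"roll": -0.0016,"grip": 1},
    {"slide": [-0.006,-0.048,0],"roll": -0.0032,"grip": 1},
    {"slide": [-0.0087,-0.0693,0],"roll": -0.0045,"grip": 1},
    {"slide": [-0.0109,-0.088,0],"roll": -0.0057,"grip": 1},
    {"slide": [-0.0127,-0.1013,0],"roll": -0.0057,"grip": 1}
  ]
}}

```text
time: 21.28
position: [0.5067, -0.2367, 0.3]
eef_rot: [3.142, 0.0, 0.082]
wrist_force: [-0.0, 0.3, -2.0]
width: 0.251
grip_force: 58.9
```

To row units: -1.3 cm / 75 = -0.0173, -1.1 cm / 75 = -0.0147.

Call:
{"method": "jog_arm", "body": {
  "deltas": [
    {"slide": [-0.0012,-0.0093,0],"roll": 0,"grip": 1},
    {"slide": [-0.0019,-0.0147,0],"roll": 0,"grip": 1},
    {"slide": [-0.0021,-0.0173,0],"roll": 0,"grip": 1},
    {"slide": [-0.0021,-0.0173,0],"roll": 0,"grip": 1},
    {"slide": [-0.0021,-0.0173,0],"roll": 0,"grip": 1}
  ]
}}

```text
time: 21.9
position: [0.5053, -0.2486, 0.3]
eef_rot: [-3.141, -0.0, 0.083]
wrist_force: [-1.0, -1.1, -2.8]
width: 0.248
grip_force: 58.9
```

```bash
python3 ice.py 9
python3 - <<'E'
from m import *
o=get_obs();p=o["position"];print(np.round(p*1000,1),o["eef_rot"])
for n in("wrist","scene","side"):
    im,d=grab_frame(n);P=cloud(n,d);cv2.imwrite(f"pics/{n}9.png",im);H=cv2.cvtColor(im,cv2.COLOR_BGR2HSV).astype(int); z=P[...,2]; X,Y=P[...,0],P[...,1]
    Q=P[(H[...,2]<60)&(d>0)&(abs(z-.15)<.005)&(Y<-.17)&(Y>-.36)&(X>.49)&(X<.69)]
    if len(Q)>20: rect(Q,n+" jar rim")
    for l,zz in(("jar_mouth",.15),("scoop_pan",p[2]-.071),("scoop_lip",p[2]-.091),("scoop_grip",p[2]-.006)):
        r=pinpoint(l,n)[:1]
        if r: print(l,round(r[0]["score"],2),np.round(onplane(n,r[0]["position"],zz)*1000)[:2])
E
```

```text
21.9 [ 505.3 -248.6  300. ] [-1.  -1.1 -2.8]
wrist 0.85 px 278 99 scoopframe surface [12. 20. 27.]
wrist 0.84 px 278 148 scoopframe surface [-11.  21.  27.]
wrist 0.75 px 352 100 scoopframe surface [ 12. -17.  27.]
wrist 0.74 px 352 47 scoopframe surface [ 36. -16.  27.]
wrist 0.7 px 284 48 scoopframe surface [35. 16. 26.]
wrist 0.62 px 354 147 scoopframe surface [-10. -18.  27.]
scene 0.64 px 232 100 scoopframe surface [ -6. -10.  23.]
scene 0.63 px 222 104 scoopframe surface [17. -5. 23.]
scene 0.59 px 230 112 scoopframe surface [19. 33. 23.]
scene 0.43 px 212 109 scoopframe surface [44. -4. 23.]
scene 0.43 px 219 117 scoopframe surface [41. 29. 17.]
[ 505.3 -248.7  300. ] [-3.14153161e+00 -6.48085051e-05  8.29845531e-02]
wrist jar rim 1159 c [ 584.  -244.3] size [139.4 104.9] ang 5.1 zmed 150.3
scoop_pan 0.97 [ 588. -242.]
scoop_lip 0.86 [ 634. -238.]
scoop_grip 0.61 [ 505. -249.]
scene jar rim 631 c [ 586.3 -241. ] size [142.2 110.4] ang 5.2 zmed 149.0
jar_mouth 0.96 [ 586. -244.]
scoop_pan 0.86 [ 592. -235.]
scoop_lip 0.9 [ 635. -237.]
scoop_grip 0.68 [ 507. -241.]
side jar rim 904 c [ 584.7 -243.7] size [142.3 109.6] ang 4.7 zmed 149.7
jar_mouth 0.94 [ 580. -241.]
scoop_pan 0.74 [ 356. -284.]
scoop_lip 0.98 [ 634. -241.]
scoop_grip 0.65 [ 387. -221.]
```

View pics/wrist9.png

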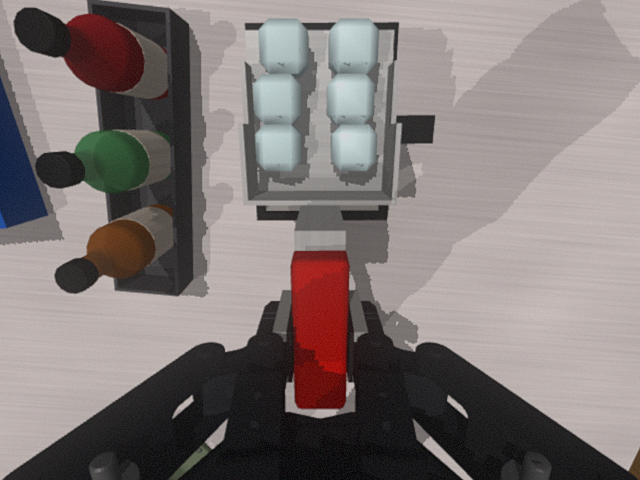

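The wrist view shows the scoop aligned over the jar (rim at columns 245–398), all six cubes aboard and the bottles upright. I'll lower to about 22 mm above the rim.

To row units: -2.6 cm / 75 = -0.0347, -2 cm / 75 = -0.0267.

Call:
{"method": "jog_arm", "body": {
  "deltas": [
    {"slide": [0,0,-0.004],"roll": 0,"grip": 1},
    {"slide": [0,-0.0007,-0.0107],"roll": 0,"grip": 1},
    {"slide": [-0.0007,-0.0013,-0.0187],"roll": 0,"grip": 1},
    {"slide": [-0.0013,-0.0013,-0.0267],"roll": 0,"grip": 1},
    {"slide": [-0.0013,-0.0013,-0.0347],"roll": 0,"grip": 1}
  ]
}}

```text
time: 23.48
position: [0.5041, -0.2498, 0.2735]
eef_rot: [-3.142, 0.0, 0.083]
wrist_force: [-0.2, 0.0, -2.1]
width: 0.246
grip_force: 58.9
```

To row units: -1.1 cm / 75 = -0.0147, -0.9 cm / 75 = -0.012.

Call:
{"method": "jog_arm", "body": {
  "deltas": [
    {"slide": [0,0,-0.0067],"roll": 0,"grip": 1},
    {"slide": [0,0,-0.012],"roll": 0,"grip": 1},
    {"slide": [0,0,-0.0147],"roll": 0,"grip": 1},
    {"slide": [0,0,-0.0147],"roll": 0,"grip": 1},
    {"slide": [0,0,-0.0147],"roll": 0,"grip": 1}
  ]
}}

```text
time: 24.1
position: [0.5043, -0.2499, 0.2631]
eef_rot: [3.141, -0.0, 0.083]
wrist_force: [-0.2, -0.5, -2.0]
width: 0.247
grip_force: 58.9
```

Call:
{"method": "jog_arm", "body": {
  "deltas": [
    {"slide": [0,0,0],"roll": 0,"grip": 1},
    {"slide": [0,0,0],"roll": 0,"grip": 1},
    {"slide": [0,0,0],"roll": 0,"grip": 1},
    {"slide": [0,0,0],"roll": 0,"grip": 1},
    {"slide": [0,0,0],"roll": 0,"grip": 1}
  ]
}}

```text
time: 24.72
position: [0.5042, -0.2499, 0.263]
eef_rot: [-3.142, 0.0, 0.083]
wrist_force: [-0.4, 0.1, -2.3]
width: 0.247
grip_force: 58.9
```

```bash
python3 ice.py 10
python3 - <<'E'
from m import *
o=get_obs();p=o["position"];print(np.round(p*1000,1),o["eef_rot"])
for n in("scene","side"):
    grab_frame(n)
    for l,zz in(("scoop_lip",p[2]-.091),("scoop_pan",p[2]-.071),("jar_mouth",.15)):
        r=pinpoint(l,n)[:1]
        if r: print(n,l,round(r[0]["score"],2),np.round(onplane(n,r[0]["position"],zz)*1000)[:2])
E
```

```text
24.725 [ 504.2 -249.9  263. ] [-0.4  0.1 -2.3]
wrist 0.87 px 278 100 scoopframe surface [12. 20. 27.]
wrist 0.79 px 286 48 scoopframe surface [35. 15. 26.]
wrist 0.76 px 354 148 scoopframe surface [-11. -18.  27.]
wrist 0.72 px 352 99 scoopframe surface [ 12. -16.  27.]
wrist 0.66 px 354 47 scoopframe surface [ 36. -17.  27.]
wrist 0.65 px 278 148 scoopframe surface [-11.  21.  27.]
scene 0.69 px 224 122 scoopframe surface [19. -5. 22.]
scene 0.68 px 221 134 scoopframe surface [42. 30. 17.]
scene 0.46 px 233 128 scoopframe surface [17. 31. 23.]
scene 0.41 px 213 127 scoopframe surface [47. -4. 21.]
scene 0.34 px 234 177 scoopframe surface [ 46.  51. -62.]
[ 504.2 -249.9  263. ] [-3.14157247e+00  2.91773881e-05  8.27846236e-02]
scene scoop_lip 0.75 [ 631. -231.]
scene scoop_pan 0.94 [ 585. -252.]
scene jar_mouth 0.77 [ 587. -239.]
side scoop_lip 0.59 [ 629. -240.]
side scoop_pan 0.61 [ 594. -238.]
side jar_mouth 0.62 [ 585. -246.]
```

The scoop is steady and aligned with six cubes aboard, so I'm handing the job in.

```bash
python3 -c "
from rig import *
print(finish_job())"
```

```text
the job is handed in; nothing more can be done
None
```

I handed the job in with all six ice cubes in the scoop, held steady and level about 22 mm above the jar's mouth and lined up with its longer sides; the hand-in returned no verdict.

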